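Raise the clamping force by four clicks

TASK

Raise the fixture's clamping force by four clicks: with a fingertip, push the steel peg on the round dial so that the dial turns clockwise, seen from above, exactly four clicks from where it now stands, at no time going past the fourth. Then press the round button on the hand control box fully down with a fingertip and let it come up again. Leave the box and everything else on the table where they are, not lifted or shifted.

Things in the scene. Friction and masses are not known exactly. Their poses are not given: they have to be found in the camera images.
- dial (a joint): dial angle, rad, growing clockwise seen from above. Nine click stops 0.349 rad (20 degrees) apart at 0, 0.349 ... 2.793, end stops just beyond; it starts at rest in one of the first four. Leaving a stop takes about 0.2 N m (6 N sideways on the peg); the resistance fades to nothing about halfway, then the dial jumps by itself into the next stop, ahead of the finger, and stays there.
- dial_center (a point): centre of the dial's flat top face, 75 mm above the table. The dial is a black disc 96 mm in diameter and 14 mm thick, lying level on a fixed grey box 140 x 140 x 60 mm that may stand turned; white ticks on the box's top mark the click stops. Apart from the peg nothing stands up from the dial or the box.
- peg_top (a point): centre of the top of the upright steel peg on the dial: 12 mm in diameter, 27 mm tall above the dial's face (top 102 mm above the table), its axis 36 mm from the dial's axis. It turns with the dial.
- button (a joint): travel of the push button, m: 0 up, 0.006 fully down; a spring holds it up (about 2 N to start it, 5.5 N fully down) and raises it when let go.
- button_top (a point): centre of the button's top face, 58 mm above the table when up. The button is round, black, 34 mm in diameter, stands 14 mm above a 46 mm steel collar and moves straight down.
- pendant: hand control box, grey, 100 mm (its x) x 64 mm (its y) x 40 mm tall, about 0.7 kg, loose on the table, with the button in the middle of its top; origin at the centre of its underside. To be left in place.
- casting: loose aluminium casting, 70 x 120 mm plus two 22 mm pipe stubs towards its -x, 65 mm tall, on a steel slab 30 mm tall (110 x 200 mm); origin at the centre of its underside. To be left alone.
- jack: small steel screw jack standing upright, loose, 32 mm in diameter at the foot, 60 mm tall; origin at the centre of its underside. To be left alone.
- wrench: wrench lying loose on the table, about 0.2 m long along its x; to be left alone.
There are look-alikes about, which are no part of the job. Of the things shaped like the part that bears dial, the grey one is meant.

How it is judged (in metres and radians):
On the way, in this order (a step that is already met when the one before it is completed fails the run):
1. the dial has been turned clockwise four clicks from its start (distance of peg_top from where it was at the start of the episode between 0.0433 and 0.0491 m and value of joint dial above 1.2 rad), for 0.3 s.
2. then the button is pressed fully down (value of joint button above 0.0048 m), for 0.05 s.
At the end, for the whole second after the job is handed in: The dial rests four clicks (80 degrees, within 6) clockwise of where it started, the button has been pressed at least 4.8 mm after that and is up again (within 1.5 mm), and the hand control box stands flat within 20 mm of where it was (all of step 1 and velocity of joint dial between -0.1 and 0.1 rad/s and value of joint button below 0.0015 m and distance of pendant from where it was at the start of the episode below 0.02 m and angle between pendant's own z axis and vertical below 0.1 rad); the robot touches nothing.
It fails at once if the dial is turned past the fourth click (more than 4.6 clicks from its start) (distance of peg_top from where it was at the start of the episode above 0.0518 m).
It fails at once if the hand control box is lifted or shifted more than 20 mm (distance of pendant from where it was at the start of the episode above 0.02 m).
It fails at once if the casting is moved more than 20 mm (distance of casting from where it was at the start of the episode above 0.02 m).
It fails at once if the screw jack is moved or tipped more than 20 mm (distance of jack from where it was at the start of the episode above 0.02 m).
It fails at once if the wrench is moved more than 20 mm (distance of wrench from where it was at the start of the episode above 0.02 m).
It also fails if it takes over 48 s, if anything falls off the work surface, if the arm or the gripper's body presses on something with over 40 N, if the wrist force passes 120 N, or if a joint passes its speed limit or range.

ROBOT

A 6-joint arm with a two-finger parallel gripper is mounted at the origin on the work surface. World frame = base frame: x ahead of the robot, y to its left, z up, the work surface at z = 0. Lengths are in mm, angles in rad, forces in N, time in s.
With the tool pointing down it reaches from about 400 to 925 mm from the base axis. Payload 12.5 kg.
Tool frame: the origin (TCP) lies at the very end of the fingers, on their centre line; the grasp point (between the pads) lies env.grip_point_offset behind it (env.grip_point_offset is the distance from the TCP to the grasp point, in mm); y points along the fingers, z is the direction in which the jaws open and shut, and the axes are right-handed (so a half turn about y gives the same grasp; the last joint's range is limited). The gripper opens to 95 mm and grips with 3 to 60 N. Pads are 20 mm wide; open, the fingers measure 119 mm over their backs; the gripper's body (75 mm by 180 mm) begins 59 mm behind the grasp point.
Start: joints at [-1.448, 0.491, 1.559, -0, 1.092, -0.106], TCP at [141.778, -608.725, 214.661] pointing down, gripper open.
Joint ranges: [-3.1, 3.1], [-0.84, 2.19], [0.05, 2.79], [-1.13, 4.28], [0.06, 2.93], [-2.69, 2.69]. Speed limits (rad/s): [2.22, 2.22, 2.79, 3.14, 3.14, 3.14].

INTERFACE

Orientations are given as [roll, pitch, yaw] about the fixed x, y, z axes, in that order (R = Rz(yaw) Ry(pitch) Rx(roll)).
In Python, from cell import readout, read_camera, env, nets gives the robot as it stands.
- The arm moves only by the tool apply_moves, never from a script. Its argument "increments" is a list of rows, each a list of 3 entries, a list of its own where there are three numbers: the shift along the tool's x, y, z in cm, then the turn, a rotation vector about the tool's x, y, z in degrees, then the finger opening in cm, from 0 to 9.51. A call has exactly 5 rows; each row shifts and turns the pose as measured when the row begins, along the tool's axes as they then stand; what a row does not reach is not made up. A row lasts 1/8 s, in which the tool goes at most 62.5 mm and 10.7 degrees, less where a joint would pass 70% of its speed; a pose out of reach is approached as far as the arm can. A call with a gripper value outside its range is refused whole. The fingers move at their own pace and stop on an object; the grip force is fixed at half the most. Time passes only in rows, so rows that do not move let the fingers close, or fill a call up. It gives the time, the measured TCP pose, the force and the opening at its end, in the units of the state.
- readout.state(): the state, without advancing time (a new reading comes with each control period).
- read_camera(name): name is "scene" or "side" or "wrist"; returns a dict with "img" (480x640x3 uint8, red, green, blue), "vfov" (degrees; the focal length in pixels is half the picture's height over the tangent of half this angle, whatever the lens; pixels are square), "cx", "cy" (the principal point, pixels), "distortion" ([k1, k2, p1, p2, k3] as OpenCV has them; the pictures are not rectified), "rvec" (rotation vector, rad) and "tvec" (3), from world to camera coordinates, as OpenCV has them; the wrist camera has in their place "mount" (4x4, takes a point from camera to tool coordinates, whose origin is the TCP and whose axes are the tool frame's). Camera axes: x right, y down, z forward; pixel columns grow to the right and rows downward; lengths in mm; the calibration is good to about 2 mm. A picture is of the moment at which its call begins: read the wrist's pose just before it. There is no depth.
- env.job_done(): hands the job in, once; it reports no verdict.
Trained networks look in a picture, given as the dict that the camera call returned (one of the last four; its "shot" number tells which), for a name from the list of things; names that differ only in an ending like _2 or _b are one class to them, and where a whole thing is asked for, a point or a joint stands for the part that bears it (a point fixed in the world has none). Each returns a list of dicts, best first, with "confidence" (0 to 1); they miss things now and then, are a little off and sometimes report something else, mostly with a low value. They report only what shows in the picture. A call takes as long as a camera call. They do not tell look-alikes from the thing itself.
- nets.look_for(picture, thing): "point" ([x, y, z] in mm, in the coordinates of the camera as it stood for that picture, good to about 4 mm: the middle of the surface that is visible of it).
- nets.mark_of(picture, thing): "point" ([x, y, z] in mm, in the coordinates of the camera as it stood for that picture, good to about 4 mm: a listed point, or the origin of a listed thing).
The state is a dict: "t": time; "joints": joint angles; "qvel": joint speeds; "tau": joint torques, N m; "eef_pos": TCP position; "tcp_rot": TCP orientation; "ft_force": force on the tool from outside, world axes, zero at the start; "moment": the same for the moment, N m; "opening": opening from 0.0 (shut) to 1.0 (fully open).
Only numpy, scipy, OpenCV 4.12 (cv2) and the standard library are available. Lean on these libraries where they do the work, as an engineer would, in place of code of your own. Each camera call takes 0.05 s, during which the arm holds its last target. There are 200 camera calls.

## Working session

There is one attempt and no reset: what is moved stays moved. The work goes in short steps, Python scripts to look and compute and a tool call to move; the robot and the scene stay as the last step left them, time stands still between calls to the robot, and variables do not carry over. Pictures are saved under pics/ and viewed, about 8 in all and at most 12, crops included, and the job is handed in when it is done.

Besides the shell and the picture viewer there is one more tool, called after "Request:" as name([rows], argument=value, ...), one row to a line, values as JSON. apply_moves: Moves the arm, as the interface text tells. Its arguments: {"type":"object","properties":{"increments":{"type":"array"}},"required":["increments"]}

```bash
mkdir -p pics; ls
cat > h.py <<'E'
import numpy as np, cv2
from scipy.spatial.transform import Rotation as R
from cell import readout, read_camera, env, nets
def pose():
    s=readout.state(); return np.array(s['eef_pos']), R.from_euler('xyz',s['tcp_rot']).as_matrix(), s
def shot(name):
    p,Rm,s=pose(); c=read_camera(name)
    if 'mount' in c:
        M=np.array(c['mount']); T=np.eye(4); T[:3,:3]=Rm; T[:3,3]=p; W=T@M
        c['Rc'],c['o']=W[:3,:3],W[:3,3]
    else:
        Rw=R.from_rotvec(np.ravel(c['rvec'])).as_matrix(); c['Rc']=Rw.T; c['o']=-Rw.T@np.ravel(c['tvec'])
    f=240/np.tan(np.radians(c['vfov'])/2); c['K']=np.array([[f,0,c['cx']],[0,f,c['cy']],[0,0,1]])
    return c
def save(c,n): cv2.imwrite('pics/'+n,c['img'][:,:,::-1])
def world(c,pt): return c['Rc']@np.array(pt)+c['o']
def pix2w(c,uv,z):
    u=cv2.undistortPoints(np.array([[uv]],float),c['K'],np.array(c['distortion'],float)).ravel()
    d=c['Rc']@np.array([u[0],u[1],1]); return c['o']+d*(z-c['o'][2])/d[2]
def w2pix(c,P):
    Pc=(np.atleast_2d(P)-c['o'])@c['Rc']
    return cv2.projectPoints(Pc.reshape(-1,1,3),np.zeros(3),np.zeros(3),c['K'],np.array(c['distortion'],float))[0].reshape(-1,2)
E
python3 - <<'E'
from h import *
p,Rm,s=pose(); print(s, Rm.round(3), env.grip_point_offset)
im=[]
for n in ['scene','side']:
    c=shot(n); save(c,n+'0.png')
    print(n,c['o'])
    for t in ['dial_center','peg_top','button_top','pendant','jack','casting','wrench']:
        for r in nets.mark_of(c,t)[:4]: print(t,round(r['confidence'],2),world(c,r['point']).round(0))
E
```

```text
pics
{'t': 0.0, 'joints': array([-1.44758116e+00,  4.91551687e-01,  1.55946481e+00, -1.04684938e-05,
        1.09169520e+00, -1.05588236e-01]), 'qvel': array([ 5.28914896e-04, -8.04384850e-05, -7.83608550e-04, -5.97744390e-04,
       -1.03256536e-03,  9.07037382e-04]), 'tau': array([-2.61935102e-04, -6.12633276e+01, -2.58179355e+01,  6.92469534e-02,
        4.81931702e-02, -9.19216541e-05]), 'eef_pos': array([ 141.75349512, -608.45503243,  214.06134995]), 'tcp_rot': array([-1.57191012e+00,  1.08706127e-04, -2.91278448e+00]), 'ft_force': array([-0.18714942,  0.59600133, -0.14573791]), 'moment': array([-0.01740427, -0.01818622,  0.03493486]), 'opening': 0.9998742857319667} [[-0.974 -0.     0.227]
 [-0.227  0.001 -0.974]
 [-0.    -1.    -0.001]] 18.8
scene [ 964.83835947 -409.03125239  784.00073953]
dial_center 0.97 [ 522. -136.   75.]
dial_center 0.95 [ 744. -217.   73.]
dial_center 0.78 [ 295. -170.   76.]
dial_center 0.62 [299. 159.  76.]
peg_top 0.96 [ 709. -214.  104.]
peg_top 0.88 [ 509. -105.  103.]
peg_top 0.74 [265. 156. 104.]
peg_top 0.58 [ 248. -167.   99.]
button_top 0.55 [546. 169.  57.]
pendant 0.89 [551. 168.  -0.]
pendant 0.52 [559. 394.  30.]
jack 0.6 [624.  -1.   2.]
jack 0.33 [ 511. -106.  100.]
casting 0.88 [560. 395.  26.]
wrench 0.79 [ 510. -441.   -1.]
side [  7.44399959 679.18949009 716.34998438]
dial_center 0.78 [ 741. -219.   74.]
dial_center 0.77 [ 524. -139.   82.]
dial_center 0.65 [300. 159.  75.]
peg_top 0.94 [ 501. -109.  103.]
peg_top 0.78 [265. 159. 104.]
peg_top 0.7 [ 708. -219.  104.]
button_top 0.54 [545. 169.  56.]
pendant 0.93 [552. 164.   2.]
jack 0.69 [630.  -5.   5.]
jack 0.53 [ 527. -140.   76.]
casting 0.93 [561. 385.  30.]
wrench 0.84 [ 507. -442.   -2.]
```

View pics/scene0.png

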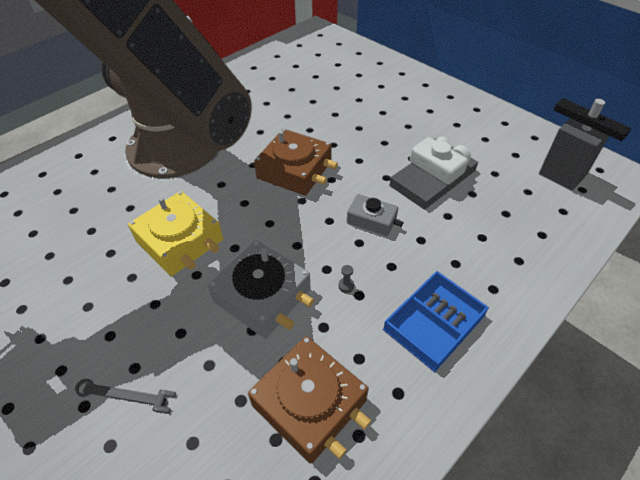

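View pics/side0.png

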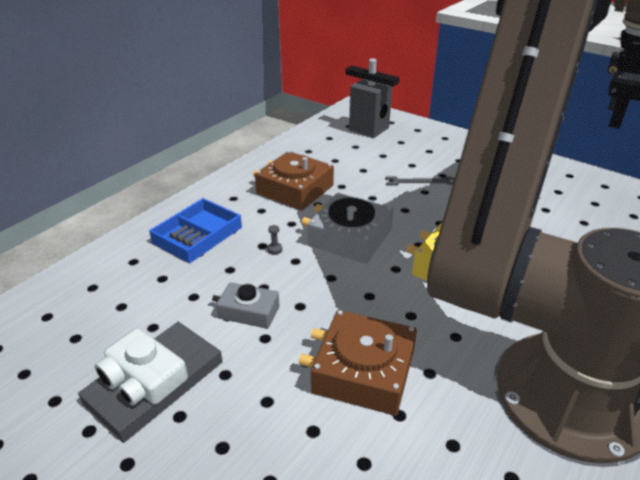

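The scene picture shows the grey dial box at about (258,285), with its peg at (264,257). The button box is at (373,213), the jack at (347,278) and the wrench at (125,393). The brown and yellow boxes are look-alikes. Next I'll plan the move above the grey dial.

Run:
```python
from h import *
c=shot('wrist'); print(np.array(c['mount']).round(2),c['vfov'])
p,Rm,s=pose()
for tgt in ([560,-130,260],): print(Rm.T@(np.array(tgt)-p))
```

```text
[[   0.      0.96    0.29  -81.68]
 [   0.     -0.29    0.96 -169.19]
 [   1.     -0.     -0.     -0.66]
 [   0.      0.      0.      1.  ]] 59.65240578182595
[-515.90570742  -45.37880591 -371.35241288]
```

Run:
```python
from h import *
p,Rm,s=pose()
for tgt in ([473,-148,250],): print(Rm.T@(np.array(tgt)-p)/10)
```

```text
[-42.70908248  -3.53762185 -37.3558056 ]
```

Request:
apply_moves([
  [[-4.3,-0.36,-3.7],[0,0,0],0],
  [[-4.3,-0.36,-3.7],[0,0,0],0],
  [[-4.3,-0.36,-3.7],[0,0,0],0],
  [[-4.3,-0.36,-3.7],[0,0,0],0],
  [[-4.3,-0.36,-3.7],[0,0,0],0],
])

```text
t: 1.48
eef_pos: [311.7, -376.1, 232.3]
tcp_rot: [-1.57, 0.0, -2.919]
ft_force: [0.8, -1.4, 1.1]
opening: 0.531
```

Request:
apply_moves([
  [[-4.3,-0.36,-3.7],[0,0,0],0],
  [[-4.3,-0.36,-3.7],[0,0,0],0],
  [[-4.3,-0.36,-3.7],[0,0,0],0],
  [[-4.3,-0.36,-3.7],[0,0,0],0],
  [[-4.3,-0.36,-3.7],[0,0,0],0],
])

```text
t: 2.1
eef_pos: [485.3, -140.1, 252.1]
tcp_rot: [-1.567, 0.003, -2.92]
ft_force: [-0.0, -0.7, 0.3]
opening: 0.025
```

Run:
```python
from h import *
p,Rm,s=pose()
for tgt in ([473,-148,250],): print(p,s['tcp_rot'],s['t'],s['ft_force'],Rm.T@(np.array(tgt)-p)/10)
```

```text
[ 485.26184089 -140.13349523  252.13451897] [-1.56717154e+00  2.67285351e-03 -2.91959986e+00] 2.1 [-0.0264467  -0.6502161   0.25154839] [1.36985988 0.21159271 0.49660905]
```

Run:
```python
from h import *
for i in range(3): c=shot('wrist')
p,Rm,s=pose(); print(p,s['tcp_rot'],np.abs(s['qvel']).max(),s['t'])
save(c,'w1.png')
for t in ['dial_center','peg_top']:
    for r in nets.mark_of(c,t)[:3]: print(t,round(r['confidence'],2),world(c,r['point']).round(1), w2pix(c,world(c,r['point'])).round(0))
print(c['distortion'])
```

```text
[ 485.30277502 -139.80975077  251.82137694] [-1.56743933e+00  2.46609718e-03 -2.91532880e+00] 0.06346120578118572 2.25
dial_center 0.81 [ 524.5 -134.6   74.9] [[324. 164.]]
dial_center 0.71 [ 288.  -168.6   73.6] [[303. 405.]]
peg_top 0.74 [ 526.5 -137.4   77.6] [[328. 163.]]
peg_top 0.65 [ 503.2 -103.8   98.7] [[280. 186.]]
[-0.03608279  0.          0.          0.          0.        ]
```

View pics/w1.png

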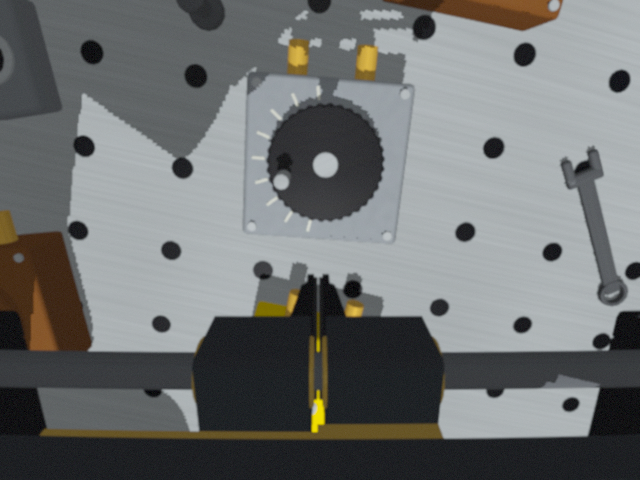

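Run:
```python
from h import *
c=shot('wrist')
C=pix2w(c,(325,165),75); P=pix2w(c,(282,181),102); print(C,P,np.linalg.norm((P-C)[:2]),np.degrees(np.arctan2(*(P-C)[1::-1])))
p,Rm,s=pose(); print(p,s['tcp_rot'],np.abs(s['qvel']).max(), Rm.round(3))
B=pix2w(c,(294,100),61);print(B, np.degrees(np.arctan2(*(B-C)[1::-1])))
for t in [(309,226),(289,215),(271,200),(261,181),(258,157),(262,134),(274,114),(294,100)]:
    B=pix2w(c,t,60); print(np.degrees(np.arctan2(*(B-C)[1::-1])).round(1),end=' ')
```

```text
[ 521.39050873 -139.17431569   75.        ] [ 505.4983148  -108.46251609  102.        ] 34.58000090566479 117.35985435022613
[ 483.817742   -142.40833248  251.62765456] [-1.56768800e+00  1.78019038e-03 -2.92005130e+00] 0.018994237303182178 [[-0.976  0.002  0.22 ]
 [-0.22  -0.003 -0.976]
 [-0.002 -1.     0.003]]
[ 566.08621071 -102.9899356    61.        ] 38.99265523652039
179.0 158.4 137.4 118.6 97.7 78.1 59.0 39.0
```

The wrist picture shows the dial centre at (325,165) and the peg at (282,181). The peg stands at the 4th tick (117–118°), with the ticks 20° apart, so the target tick is at about 38°. I'm going down behind the peg.

```bash
cat >> h.py <<'E'
C=np.array([521.4,-139.0])
def rows(tgt,dirdeg,n):
    """equal rows in tool axes (cm) and turn about tool y (deg) to reach tgt with tool -x heading dirdeg"""
    p,Rm,s=pose(); cur=np.degrees(np.arctan2(-Rm[1,0],-Rm[0,0])); dr=-(dirdeg-cur)
    for i in range(n):
        Ri=Rm@R.from_rotvec([0,np.radians(dr*i/n),0]).as_matrix()
        print((Ri.T@(np.array(tgt)-p)/10/n).round(2).tolist(), round(dr/n,1))
def tcp(phi,d,back=16,z=84):
    a,b=np.radians([phi,d]); return np.r_[C+36*np.array([np.cos(a),np.sin(a)])-back*np.array([np.cos(b),np.sin(b)]),z]
E
python3 - <<'E'
from h import *
t=tcp(118,18,30); print(t); rows(t,18,5)
E
```

```text
[ 475.96732825 -116.48439649   84.        ]
[0.05, 3.35, -0.55] -1.1
[0.04, 3.35, -0.55] -1.1
[0.02, 3.35, -0.55] -1.1
[0.01, 3.35, -0.55] -1.1
[0.0, 3.35, -0.55] -1.1
```

Request:
apply_moves([
  [[0.05,3.0,-1.2],[0,-2,0],0],
  [[0.05,4.0,-1.0],[0,-2,0],0],
  [[0,4.0,-0.5],[0,-1,0],0],
  [[0,3.0,0],[0,0,0],0],
  [[0,1.5,0],[0,0,0],0],
])

```text
t: 3.02
eef_pos: [474.4, -123.5, 93.9]
tcp_rot: [-1.564, 0.005, -2.842]
ft_force: [-0.4, -0.8, 1.2]
opening: 0.003
```

Run:
```python
from h import *
p,Rm,s=pose(); print(p,s['ft_force'],np.degrees(np.arctan2(-Rm[1,0],-Rm[0,0])))
t=tcp(118,18,30); print(t); rows(t,18,2)
t=tcp(118,18,16); print(t); rows(t,18,2)
```

```text
[ 474.38859077 -123.45682852   93.87333666] [-0.42325552 -0.78934237  1.21245418] 17.185054784697687
[ 475.96732825 -116.48439649   84.        ]
[-0.18, 0.49, -0.31] -0.4
[-0.18, 0.49, -0.31] -0.4
[ 489.28211948 -112.15815857   84.        ]
[-0.88, 0.5, -0.32] -0.4
[-0.88, 0.5, -0.32] -0.4
```

Now I'll go down fully and approach to just short of contact.

Request:
apply_moves([
  [[-0.1,0.5,-0.4],[0,0,0],0],
  [[-0.1,0.4,-0.3],[0,0,0],0],
  [[-0.3,0.1,0],[0,0,0],0],
  [[-0.3,0,0],[0,0,0],0],
  [[-0.2,0,0],[0,0,0],0],
])

```text
t: 3.65
eef_pos: [482.0, -115.8, 84.5]
tcp_rot: [-1.564, 0.005, -2.846]
ft_force: [0.2, 0.8, 0.1]
opening: 0.006
```

Run:
```python
from h import *
p,Rm,s=pose(); print(p,s['ft_force'],np.degrees(np.arctan2(-Rm[1,0],-Rm[0,0])))
for ph in (118,112,106): t=tcp(ph,15); print(t); rows(t,15,1)
```

```text
[ 481.95668399 -115.7872094    84.48871785] [0.15635636 0.83291911 0.08644613] 16.93796857283785
[ 489.04421052 -111.35499138   84.        ]
[-0.81, 0.05, -0.22] 1.9
[ 492.45934942 -109.76248596   84.        ]
[-1.18, 0.05, -0.27] 1.9
[ 496.02224197 -108.53568367   84.        ]
[-1.56, 0.06, -0.28] 1.9
```

Request:
apply_moves([
  [[-0.3,0,-0.1],[0,0,0],0],
  [[-0.3,0,-0.1],[0,0,0],0],
  [[-0.3,0,-0.1],[0,0.5,0],0],
  [[-0.3,0,0],[0,0.5,0],0],
  [[-0.3,0,0],[0,0.5,0],0],
])

```text
t: 4.28
eef_pos: [494.4, -107.5, 84.7]
tcp_rot: [-1.566, 0.002, -2.873]
ft_force: [-3.7, 0.5, 3.0]
opening: 0.003
```

Run:
```python
from h import *
p,Rm,s=pose(); print(p,s['ft_force'],np.degrees(np.arctan2(-Rm[1,0],-Rm[0,0])))
for ph in (106,98): t=tcp(ph,10); print(t); rows(t,10,1)
c=shot('scene'); save(c,'s1.png')
r=nets.mark_of(c,'peg_top')
for q in r: print(q['confidence'],world(c,q['point']))
u=w2pix(c,[521,-139,75])[0].astype(int); im=c['img'][u[1]-60:u[1]+60,u[0]-80:u[0]+80]
cv2.imwrite('pics/s1c.png',cv2.resize(im,None,fx=4,fy=4,interpolation=cv2.INTER_CUBIC)[:,:,::-1])
```

```text
[ 494.35375774 -107.45755522   84.65279817] [-3.73218084  0.54693478  2.97118926] 15.385241525051567
[ 495.72013114 -107.17294979   84.        ]
[-0.14, 0.07, 0.01] 5.4
[ 500.63284432 -106.12872037   84.        ]
[-0.64, 0.07, 0.04] 5.4
0.79 [ 709.80262027 -213.70686332  102.23023946]
0.77 [264.14856029 157.44876258 103.93029613]
0.73 [ 513.77236414 -103.62268077  103.66948768]
```

View pics/s1c.png

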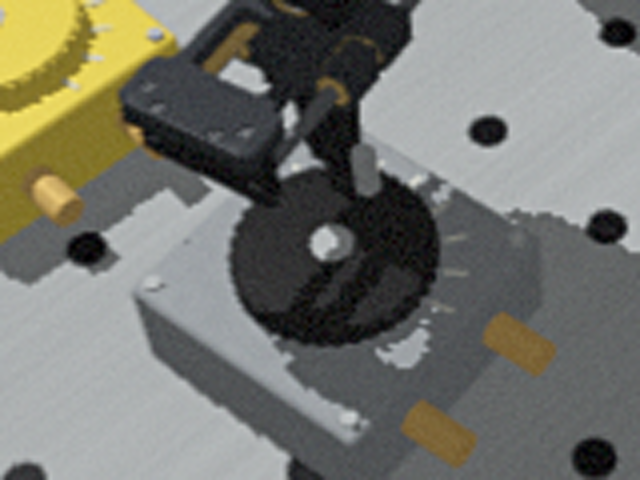

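The crop shows the fingertip against the peg at about (365,170), and the dial is part-way through click 1. I'll continue.

Request:
apply_moves([
  [[-0.25,0,0],[0,2,0],0],
  [[-0.2,0,0],[0,3,0],0],
  [[-0.1,0,0],[0,3,0],0],
  [[0,0,0],[0,3,0],0],
  [[0,0,0],[0,3,0],0],
])

```text
t: 5.0
eef_pos: [501.2, -106.1, 84.5]
tcp_rot: [-1.566, 0.006, -3.125]
ft_force: [-2.6, 1.3, 0.3]
opening: 0.007
```

```bash
cat > chk.py <<'E'
from h import *
import sys
p,Rm,s=pose(); print(s['t'],p,s['ft_force'],np.degrees(np.arctan2(-Rm[1,0],-Rm[0,0])))
for n in ('scene','side'):
    c=shot(n)
    for q in nets.mark_of(c,'peg_top'):
        w=world(c,q['point'])
        if np.hypot(*(w[:2]-C))<60: print(n,q['confidence'],w.round(1),'phi',np.degrees(np.arctan2(*(w[:2]-C)[::-1])).round(1))
d=float(sys.argv[1])
for ph in map(float,sys.argv[2:]): t=tcp(ph,d); print(ph,t.round(1)); rows(t,d,1)
E
python3 chk.py -2 98 90 86 82
```

```text
5.0 [ 501.24737493 -106.06863361   84.51796749] [-2.57551082  1.32483836  0.27368368] 0.9791055384122301
scene 0.83 [ 522.9 -101.6   98.9] phi 87.8
side 0.63 [ 513.7 -103.9  103.7] phi 102.4
98.0 [ 500.4 -102.8   84. ]
[0.08, 0.05, -0.34] 3.2
90.0 [ 505.4 -102.4   84. ]
[-0.43, 0.05, -0.36] 3.2
86.0 [ 507.9 -102.5   84. ]
[-0.68, 0.06, -0.35] 3.2
82.0 [ 510.4 -102.8   84. ]
[-0.93, 0.06, -0.32] 3.2
```

Request:
apply_moves([
  [[-0.1,0,-0.3],[0,1,0],0],
  [[-0.3,0,0],[0,1,0],0],
  [[-0.3,0,0],[0,1,0],0],
  [[-0.2,0,0],[0,1,0],0],
  [[0,0,0],[0,0,0],0],
])

```text
t: 5.82
eef_pos: [508.5, -102.2, 84.2]
tcp_rot: [-1.567, 0.002, 3.091]
ft_force: [0.7, 0.7, -0.6]
opening: 0.004
```

```bash
python3 chk.py -22 84 78 70 66 62
```

```text
5.825 [ 508.53839531 -102.15520659   84.20017622] [ 0.6671248   0.72952498 -0.64444214] -2.923002532532423
scene 0.77 [ 533.8 -100.2  101.9] phi 72.2
side 0.82 [ 525.5 -100.2  104.2] phi 84.0
84.0 [510.3 -97.2  84. ]
[-0.19, 0.01, -0.51] 19.1
78.0 [514.  -97.8  84. ]
[-0.57, 0.02, -0.47] 19.1
70.0 [518.9 -99.2  84. ]
[-1.06, 0.02, -0.35] 19.1
66.0 [ 521.2 -100.1   84. ]
[-1.3, 0.02, -0.27] 19.1
62.0 [ 523.5 -101.2   84. ]
[-1.53, 0.02, -0.17] 19.1
```

Request:
apply_moves([
  [[-0.05,0,-0.3],[0,8,0],0],
  [[-0.3,0,-0.1],[0,8,0],0],
  [[-0.4,0,0],[0,3,0],0],
  [[-0.4,0,0],[0,0,0],0],
  [[-0.2,0,0.05],[0,0,0],0],
])

```text
t: 6.65
eef_pos: [519.1, -101.4, 83.9]
tcp_rot: [-1.569, -0.003, 2.748]
ft_force: [-1.4, 1.9, 1.0]
opening: 0.004
```

```bash
python3 chk.py -22 70 66 64 62
```

```text
6.65 [ 519.11611513 -101.38637853   83.90978455] [-1.42729616  1.90483359  0.96080885] -22.52674003228771
scene 0.95 [ 543.6 -105.5  100.6] phi 56.5
side 0.94 [ 533.6 -105.1  104. ] phi 70.2
70.0 [518.9 -99.2  84. ]
[0.14, 0.0, -0.22] -0.5
66.0 [ 521.2 -100.1   84. ]
[-0.11, -0.0, -0.22] -0.5
64.0 [ 522.3 -100.6   84. ]
[-0.24, -0.0, -0.21] -0.5
62.0 [ 523.5 -101.2   84. ]
[-0.36, -0.0, -0.2] -0.5
```

Request:
apply_moves([
  [[-0.2,0,-0.1],[0,0,0],0],
  [[-0.15,0,-0.1],[0,0,0],0],
  [[-0.05,0,0],[0,0,0],0],
  [[0,0,0],[0,0,0],0],
  [[0,0,0],[0,0,0],0],
])

```text
t: 7.48
eef_pos: [524.5, -101.7, 84.1]
tcp_rot: [-1.568, -0.001, 2.748]
ft_force: [0.8, 0.3, -0.0]
opening: 0.006
```

```bash
python3 chk.py -40 62 58 54 50 46 44
python3 - <<'E'
from h import *
ims=[]
for n in ('scene','side'):
    c=shot(n); u=w2pix(c,[521,-139,85])[0].astype(int); im=c['img'][u[1]-50:u[1]+50,u[0]-45:u[0]+45]
    ims.append(cv2.resize(im,None,fx=4.4,fy=4.4,interpolation=cv2.INTER_CUBIC)[:,:,::-1])
cv2.imwrite('pics/c3.png',np.hstack(ims))
E
```

```text
7.475 [ 524.46420523 -101.70641898   84.12291605] [ 0.79128989  0.32567521 -0.03188382] -22.540861286950836
scene 0.67 [ 545.3 -107.1  101. ] phi 53.2
side 0.71 [ 537.5 -108.3  105.3] phi 62.4
62.0 [526.  -96.9  84. ]
[0.04, 0.01, -0.5] 17.5
58.0 [528.2 -98.2  84. ]
[-0.21, 0.01, -0.47] 17.5
54.0 [530.3 -99.6  84. ]
[-0.46, 0.01, -0.42] 17.5
50.0 [ 532.3 -101.1   84. ]
[-0.7, 0.01, -0.35] 17.5
46.0 [ 534.2 -102.8   84. ]
[-0.94, 0.01, -0.27] 17.5
44.0 [ 535.  -103.7   84. ]
[-1.05, 0.01, -0.22] 17.5
```

View pics/c3.png

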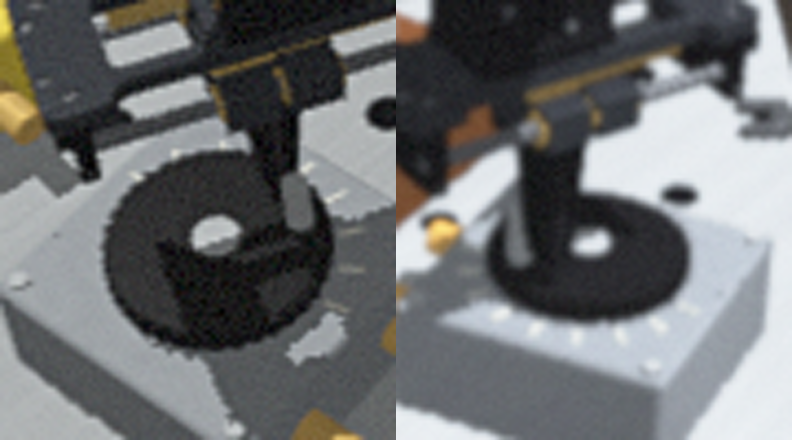

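Three clicks are done: the crop shows the peg free of the finger, and the force is about 0. For the fourth I'll turn the finger, then push gently.

Request:
apply_moves([
  [[0,0,-0.3],[0,8,0],0],
  [[-0.1,0,-0.15],[0,8,0],0],
  [[-0.3,0,0],[0,2,0],0],
  [[-0.2,0,0],[0,0,0],0],
  [[-0.1,0,0],[0,0,0],0],
])

```text
t: 8.4
eef_pos: [529.3, -99.0, 84.0]
tcp_rot: [-1.567, -0.008, 2.423]
ft_force: [-3.0, 3.6, 3.4]
opening: 0.004
```

```bash
python3 chk.py -40 54 50 46 44
```

```text
8.4 [529.33825556 -98.98102067  83.96319443] [-3.03621159  3.59815755  3.42008619] -41.1633173189357
scene 0.74 [ 551.1 -110.5  100.5] phi 43.8
side 0.82 [ 541.9 -112.3   99.6] phi 52.5
54.0 [530.3 -99.6  84. ]
[-0.06, -0.0, -0.01] -1.2
50.0 [ 532.3 -101.1   84. ]
[-0.31, -0.01, -0.03] -1.2
46.0 [ 534.2 -102.8   84. ]
[-0.56, -0.01, -0.03] -1.2
44.0 [ 535.  -103.7   84. ]
[-0.69, -0.01, -0.02] -1.2
```

Request:
apply_moves([
  [[-0.15,0,0],[0,0,0],0],
  [[-0.15,0,0],[0,0,0],0],
  [[-0.1,0,0],[0,0,0],0],
  [[-0.05,0,0],[0,0,0],0],
  [[0,0,0],[0,0,0],0],
])

```text
t: 9.22
eef_pos: [534.1, -103.5, 83.9]
tcp_rot: [-1.568, -0.005, 2.423]
ft_force: [-0.3, -0.2, 0.6]
opening: 0.008
```

```bash
python3 chk.py -40 48 46 44
```

```text
9.225 [ 534.132144   -103.49685759   83.89330344] [-0.34092791 -0.18854684  0.56254136] -41.17471223005683
scene 0.73 [ 555.8 -111.9  100.8] phi 38.2
side 0.63 [ 549.1 -116.   102.9] phi 39.7
48.0 [ 533.2 -102.    84. ]
[0.14, -0.01, -0.05] -1.2
46.0 [ 534.2 -102.8   84. ]
[0.02, -0.01, -0.05] -1.2
44.0 [ 535.  -103.7   84. ]
[-0.11, -0.01, -0.04] -1.2
```

Request:
apply_moves([
  [[0.6,0,0],[0,0,0],0],
  [[0.8,-0.5,0],[0,0,0],0],
  [[0.5,-4,0],[0,-5,0],0],
  [[0,-5,0],[0,-10,0],0],
  [[0,-5,0],[0,-10,0],0],
])

```text
t: 10.05
eef_pos: [517.0, -88.7, 230.4]
tcp_rot: [-1.571, -0.014, 2.872]
ft_force: [1.1, -0.6, 0.3]
opening: 0.004
```

Run:
```python
from h import *
p,Rm,s=pose(); print(p,s['ft_force'],np.degrees(np.arctan2(-Rm[1,0],-Rm[0,0])))
rows([485,20,290],12,5)
```

```text
[516.9680963  -88.67157482 230.44145157] [ 1.10132892 -0.64734445  0.33551847] -15.456782931084417
[1.21, -1.18, -1.92] -5.5
[1.02, -1.18, -2.03] -5.5
[0.82, -1.18, -2.12] -5.5
[0.62, -1.18, -2.19] -5.5
[0.4, -1.18, -2.24] -5.5
```

Request:
apply_moves([
  [[1.2,-1.2,-1.9],[0,-5.5,0],0],
  [[1.0,-1.2,-2.0],[0,-5.5,0],0],
  [[0.8,-1.2,-2.1],[0,-5.5,0],0],
  [[0.5,-0.8,-1.5],[0,-5.5,0],0],
  [[0,0,0],[0,0,0],0],
])

```text
t: 10.68
eef_pos: [490.1, -6.0, 281.8]
tcp_rot: [-1.573, -0.004, -3.013]
ft_force: [0.1, -0.1, 0.1]
opening: 0.006
```

Run:
```python
from h import *
for i in range(2): c=shot('wrist')
p,Rm,s=pose(); print(p,s['tcp_rot'],np.abs(s['qvel']).max(),s['t'])
save(c,'w2.png')
for t in ['dial_center','peg_top','button_top','pendant']:
    for r in nets.mark_of(c,t)[:3]: print(t,round(r['confidence'],2),world(c,r['point']).round(1), w2pix(c,world(c,r['point'])).round(0))
np.savez('w2.npz',Rc=c['Rc'],o=c['o'])
```

```text
[490.37498587  -6.89697934 281.07605327] [-1.57309479 -0.00555705 -3.01546065] 0.013987280384682449 10.775
dial_center 0.7 [ 287.9 -168.1   73.6] [[444. 400.]]
dial_center 0.67 [300.3 163.5  74.9] [[135. 357.]]
dial_center 0.65 [ 522.1 -136.    74.2] [[465. 183.]]
peg_top 0.82 [265.4 156.2 102.1] [[131. 403.]]
peg_top 0.68 [ 550.6 -112.3   98.2] [[455. 151.]]
peg_top 0.57 [ 251.7 -165.1  105.7] [[442. 449.]]
button_top 0.62 [546.3 168.5  56.1] [[137. 112.]]
button_top 0.41 [ 6.266e+02  9.000e-01 -5.000e-01] [[329.  50.]]
pendant 0.85 [547.  166.8   2.6] [[160. 111.]]
pendant 0.74 [ 552.4 -113.2   99.3] [[456. 149.]]
```

View pics/w2.png

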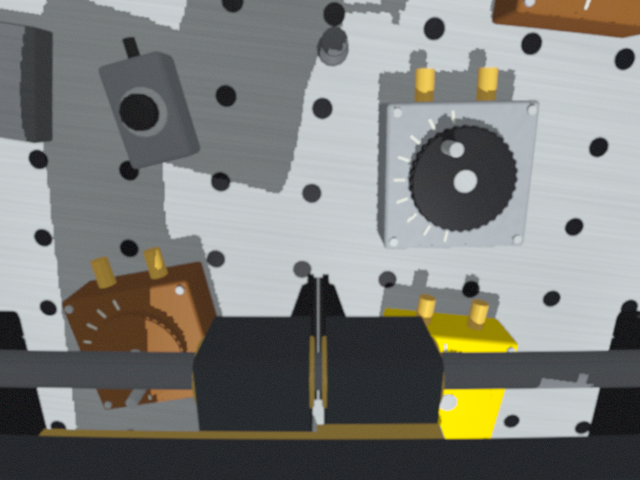

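The picture shows the dial centre at (465,181), the peg top at (457,150), and the button at (138,112) on the pendant.

Run:
```python
from h import *
c=shot('wrist')
Cw=pix2w(c,(465,181),75); P=pix2w(c,(457,150),102); print(Cw,P,np.linalg.norm((P-Cw)[:2]),np.degrees(np.arctan2(*(P-Cw)[1::-1])))
B=pix2w(c,(138.5,112),58); print(B)
rows([B[0],B[1],160],12,5); rows([B[0],B[1],75],12,5)
```

```text
[ 524.37659982 -135.76589877   75.        ] [ 552.17446233 -113.43483526  102.        ] 35.65666217609964 38.77621663224156
[547.14559265 165.28147485  58.        ]
[-1.57, 2.41, -3.28] -1.0
[-1.63, 2.41, -3.25] -1.0
[-1.68, 2.41, -3.22] -1.0
[-1.73, 2.41, -3.19] -1.0
[-1.79, 2.41, -3.16] -1.0
[-1.58, 4.11, -3.27] -1.0
[-1.64, 4.11, -3.24] -1.0
[-1.69, 4.11, -3.22] -1.0
[-1.74, 4.11, -3.19] -1.0
[-1.8, 4.11, -3.16] -1.0
```

The dial reads 38.8°, which is 4 clicks. Now I'll go to the button.

Request:
apply_moves([
  [[-1.6,2.4,-3.3],[0,-1,0],0],
  [[-1.6,2.4,-3.3],[0,-1,0],0],
  [[-1.7,2.4,-3.2],[0,-1,0],0],
  [[-1.6,2.4,-3.0],[0,-1,0],0],
  [[-0.8,1.2,-1.6],[0,0,0],0],
])

```text
t: 11.65
eef_pos: [542.7, 147.9, 169.2]
tcp_rot: [-1.573, -0.005, -2.951]
ft_force: [0.2, 0.2, 0.9]
opening: 0.003
```

Run:
```python
from h import *
p,Rm,s=pose(); print(p,s['ft_force'],s['t'])
rows([547,167,66],12,3)
```

```text
[542.66661803 147.87125072 169.16508343] [0.20827549 0.23188147 0.94864446] 11.65
[-0.28, 3.44, -0.59] -0.4
[-0.28, 3.44, -0.59] -0.4
[-0.29, 3.44, -0.59] -0.4
```

Request:
apply_moves([
  [[-0.4,1.5,-0.9],[0,0,0],0],
  [[-0.3,3.0,-0.8],[0,0,0],0],
  [[0,3.0,0],[0,0,0],0],
  [[0,1.5,0],[0,0,0],0],
  [[0,0.2,0],[0,0,0],0],
])

```text
t: 12.28
eef_pos: [546.8, 165.1, 74.3]
tcp_rot: [-1.572, -0.004, -2.955]
ft_force: [0.8, -0.2, 0.6]
opening: 0.007
```

Run:
```python
from h import *
p,Rm,s=pose(); print(p,s['ft_force'],s['t'])
rows([547,167,66],12,1)
rows([547,167,51],12,5)
```

```text
[546.7726176  165.11037043  74.2507166 ] [ 0.83275555 -0.23600012  0.5534675 ] 12.275
[-0.06, 0.83, -0.18] -1.3
[-0.01, 0.47, -0.04] -0.3
[-0.01, 0.47, -0.04] -0.3
[-0.01, 0.47, -0.04] -0.3
[-0.01, 0.47, -0.04] -0.3
[-0.01, 0.47, -0.04] -0.3
```

Good alignment. I'll press slowly and watch the force.

Request:
apply_moves([
  [[0,0.5,-0.1],[0,0,0],0],
  [[0,0.5,0],[0,0,0],0],
  [[0,0.4,0],[0,0,0],0],
  [[0,0.3,0],[0,0,0],0],
  [[0,0.2,0],[0,0,0],0],
])

```text
t: 12.9
eef_pos: [547.8, 165.9, 56.7]
tcp_rot: [-1.572, 0.0, -2.955]
ft_force: [-0.7, -0.4, 2.3]
opening: 0.004
```

Request:
apply_moves([
  [[0,0.15,0],[0,0,0],0],
  [[0,0.15,0],[0,0,0],0],
  [[0,0.1,0],[0,0,0],0],
  [[0,0.1,0],[0,0,0],0],
  [[0,0.1,0],[0,0,0],0],
])

```text
t: 13.52
eef_pos: [547.9, 165.9, 52.0]
tcp_rot: [-1.572, 0.001, -2.955]
ft_force: [-6.5, -2.0, 21.8]
opening: 0.004
```

Bottomed out: z is 52.0 and the force 22 N, well above the 5.5 N for full travel. I'll hold one row, then lift.

Request:
apply_moves([
  [[0,0,0],[0,0,0],0],
  [[0,-0.4,0],[0,0,0],0],
  [[0,-2,0],[0,0,0],0],
  [[0,-5,0],[0,0,0],0],
  [[0,-5,0],[0,0,0],0],
])

```text
t: 14.15
eef_pos: [546.6, 165.6, 176.0]
tcp_rot: [-1.572, -0.006, -2.955]
ft_force: [0.3, -0.3, -0.2]
opening: 0.002
```

Request:
apply_moves([
  [[2,-3,2],[0,0,0],0],
  [[2,-3,2],[0,0,0],0],
  [[2,-2,2],[0,0,0],0],
  [[1,0,1],[0,0,0],0],
  [[0,0,0],[0,0,0],0],
])

```text
t: 14.78
eef_pos: [490.8, 82.2, 261.0]
tcp_rot: [-1.572, 0.001, -2.955]
ft_force: [-0.3, 0.5, 0.0]
opening: 0.004
```

Run:
```python
from h import *
for n in ('wrist','scene','side'):
    c=shot(n); save(c,'f_'+n+'.png')
    for t in ['peg_top','button_top','pendant','dial_center']:
        for r in nets.mark_of(c,t)[:4]:
            w=world(c,r['point']); 
            if w[0]>500 and w[0]<570 and abs(w[1])<180: print(n,t,round(r['confidence'],2),w.round(1))
p,Rm,s=pose(); print(p,s['ft_force'],s['t'])
```

```text
wrist peg_top 0.77 [ 553.6 -115.7   99.8]
wrist button_top 0.58 [547.  169.6  58.7]
wrist pendant 0.7 [545.6 168.5   1. ]
wrist dial_center 0.59 [ 522.2 -135.1   73.1]
scene peg_top 0.72 [ 554.1 -116.3  100.5]
scene button_top 0.44 [542.4 167.8  55.2]
scene pendant 0.86 [549.7 169.8  -1.4]
scene dial_center 0.68 [ 522.3 -135.9   74.2]
side peg_top 0.98 [ 548.5 -116.1  105.4]
side button_top 0.5 [544.4 170.1  59.2]
side pendant 0.7 [548.2 163.6   3.6]
side dial_center 0.95 [ 523.5 -138.7   75.8]
[491.03406086  82.53266432 261.57980993] [-0.04483679 -0.59940527  0.00948056] 15.525
```

View pics/f_wrist.png

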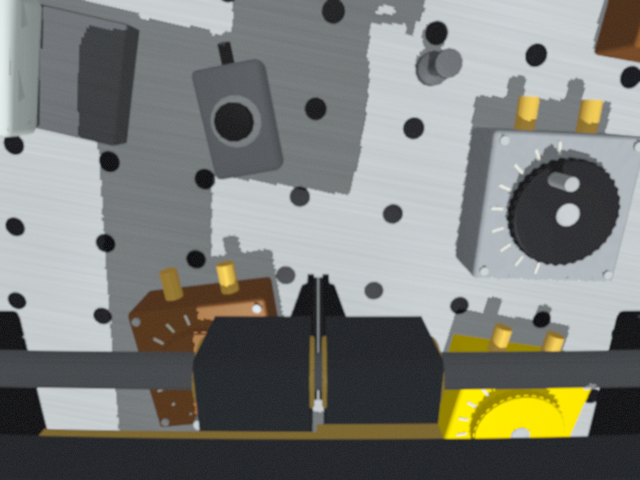

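The picture shows the pendant in place at (237,120) with its button up, the jack upright at (440,65), and the peg at (570,183) on the dial. Nothing touches the arm.

```bash
python3 -c "
from cell import env
print(env.job_done())"
```

```text
the job is handed in; nothing more can be done
None
```

The job is handed in: I turned the grey dial four clicks clockwise, then pressed the button fully and let it come up. No verdict was reported.

- **Dial:** I pushed the peg one click at a time with the closed fingertip. It moved from about 118° to 38.8° in the wrist picture (79°, target 80°), and the finger stopped short of the fourth stop.
- **Button:** it went down to z = 52.0 mm, which is 6 mm of travel, with 22 N on the finger. After release the networks put its top at 55–59 mm, so it is up again to within their roughly 4 mm accuracy.
- **Box and jack:** the hand control box was found within a few millimetres of its first position, inside the measuring noise. The jack still stood upright in the last picture.
- **Not rechecked:** I did not measure the casting and wrench again, but the arm never went near them.
- **At the end:** the arm was clear of everything with about 0 N on the tool, at about 15.5 s of the 48 s allowed.
- **Disagreement:** during the turning, the scene and side cameras differed by up to about 15° on the peg angle while the finger partly hid it. I judged those clicks from the force dropping to zero. After I withdrew the finger, the wrist picture confirmed the total.

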